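Start a stop plug square in a radiator port

ROBOT

A 6-joint arm with a two-finger parallel gripper is mounted at the origin on the work surface. World frame = base frame: x ahead of the robot, y to its left, z up, the work surface at z = 0. Lengths are in m, angles in rad, forces in N, time in s.
With the tool pointing down it reaches from about 0.325 to 0.775 m from the base axis. Payload 5.5 kg.
Tool frame: the origin (TCP) lies on the mounting face of the last link; the fingertips stand 173 mm ahead of it and the grasp point (between the pads) lies 155 mm ahead of it; z points along the fingers, y is the line along which they close (so a half turn about z gives the same grasp; the last joint's range is limited). The gripper opens to 85 mm and grips with 20 to 120 N. Pads are 22 mm wide; open, the fingers measure 114 mm over their backs; the gripper's body (76 mm by 85 mm) begins 54 mm behind the grasp point. The pads swing forward as they close: fully open they stand 13 mm farther back than shut.
Start: joints at [-1.269, 0.091, 1.231, -0, 1.82, -0.057], TCP at [0.211, -0.562, 0.405] pointing down, gripper open.
Joint ranges: [-2.87, 2.87], [-0.86, 2.18], [0.17, 2.46], [-1.51, 4.65], [0.06, 2.69], [-2.65, 2.65]. Speed limits (rad/s): [2.57, 2.57, 3.01, 3.14, 3.14, 3.14].

INTERFACE

Orientations are given as a 3x3 rotation matrix whose columns are the frame's x, y, z axes.
In Python, from station import bot gives the robot as it stands.
- The arm moves only by the shell command python3 -m inch 'ROWS' [FORCE]. ROWS is JSON, one flat list of numbers, 7 for each row, row after row: the shift along the tool's x, y, z in units of 30 mm (1.0 is 30 mm), then the turn, a rotation vector about the tool's x, y, z in units of 6 degrees (1.0 is 6 degrees), then the finger opening in mm, from 0 to 85.4. In form: [tx, ty, tz, rx, ry, rz, grip, tx, ty, tz, rx, ry, rz, grip, ...]. A call has 1 to 5 rows; each row shifts and turns the commanded pose from where the row before left it, along the tool's axes as they then stand; what a row does not reach is not made up. A row lasts 1/12 s, in which the tool goes at most 41.7 mm and 7.16 degrees, less where a joint would pass 70% of its speed; a pose out of reach is approached as far as the arm can. A call is refused whole if a number of a shift passes 1 or a number of a turn 1, either way. A call with a gripper value outside its range is refused whole. The fingers move at their own pace and stop on an object; FORCE is the grip in N (left out, the last holds). Time passes only in rows, so rows that do not move let the fingers close. It gives the time, the measured TCP pose, the force, the opening and the grip force at its end, in the units of the state.
- bot.get_state(): the state, without advancing time (a new reading comes with each control period).
- bot.grab_frame(name): name is "side" or "top"; returns the picture (480x640x3 uint8, red, green, blue); there is no depth.
- bot.calibration(name): a dict with "fovy" (degrees; the focal length in pixels is half the picture's height over the tangent of half this angle, whatever the lens; pixels are square), "cx", "cy" (the principal point, pixels), "dist" ([k1, k2, p1, p2, k3] as OpenCV has them; the pictures are not rectified), "world_to_cam" (4x4, takes a point from world to camera coordinates). Camera axes: x right, y down, z forward; pixel columns grow to the right and rows downward; lengths in m; the calibration is good to about 2 mm. A picture is of the moment at which its call begins. calibration takes no time and is no camera call.
- bot.job_done(): hands the job in; it is judged then, once.
The state is a dict: "time": time; "qpos": joint angles; "dq": joint speeds; "joint_efforts": joint torques, N m; "eef_pos": TCP position; "eef_rot": TCP orientation; "ft_force": force on the tool from outside, world axes, zero at the start; "ft_torque": the same for the moment, N m; "opening": opening from 0.0 (shut) to 1.0 (fully open); "grip_force": force on a finger pad.
Only numpy, scipy, OpenCV 4.12 (cv2) and the standard library are available. Lean on these libraries where they do the work, as an engineer would, in place of code of your own. Each camera call takes 0.05 s, during which the arm holds its last target. There are 200 camera calls.

TASK

The blue stop plug stands crooked in the radiator's port. Take the red T-handle key from its block, seat it fully in the plug's hex socket, and bring key and plug square to the port under a light, steady push of about 8 N, collar flat on the plug, before you turn; then, keeping it square and pushed, give the plug its first quarter turn clockwise so that the thread takes. Put the key back upright in its hole in the block; go easy on the plug, touch it only with the key, and leave the other things where they are.

Things in the scene. Friction and masses are not known exactly. Their poses are not given: they have to be found in the camera images.
- key_grip (a point): centre of the red grip bar of the T-handle hex key, on the key's axis 72 mm above its tip. Bar 76 mm long (x axis; black ends), 16 mm thick (y axis: take it across this), 20 mm high; z up along the key. Under it a round 10 mm steel shank down to the collar. About 160 g (20% either way). Starts upright in the block, its collar resting on the block's top
- key_tip (a point): lower end of the key's bit, on the key's axis; axes as key_grip. Hex bit 10 mm across flats, 12 mm long, its nose tapered to 6 mm over the last 2.5 mm; flats face the x axis and every 60 degrees from it. Above the bit a round flat collar 24 mm across, 6 mm high, its underside 12 mm above the tip
- block_hole (a point): centre of the mouth of the key's hole, in the flat top of a fixed dark wooden block 150 (x) x 56 (y) x 40 mm high; round hole 16 mm across, 25 mm deep; z up. Short steel bits stand 12 mm proud of the block from 32 mm either side of the hole along x
- plug_mouth (a point): centre of the flat top face of the blue round stop plug, 26 mm across; in it an open hex socket 10.6 mm across flats, 14 mm deep, its mouth countersunk 2 mm at 45 degrees. z points out along the plug's own axis; socket flats face its x axis and every 60 degrees from it. With the bit fully in, the key's collar lies flat on this face. The fans beside it reach 21 mm above plug_foot
- plug_foot (a point): centre of the port's mouth, fixed, 38 to 46 mm above the bench (the radiator lies on packing foam); port axis vertical. Also the plug's foot, 13 mm below plug_mouth. The plug leans 6 to 8 degrees at first and rocks stiffly about this point, staying where left (0.045 N m: 3.5 N sideways at its top). It follows the seated key upright; an upright collar pressed on it with 6 to 12 N squares it
- neighbour_port (a point): top centre of the silver fitting that closes the radiator's other port, fixed, 26 mm across, its top 24 mm above plug_foot, 62 mm from the plug; not to be worked on
- plug_turn (a joint): how far the plug has been turned clockwise seen from above, rad; 0 at the start and cannot go below; stop at 2.6. Turning takes about 0.03 N m; the bit has some 7 degrees of slack either way in the socket. The plug does not sink visibly in so small a turn
- tape_roll: roll of black tape lying flat, 100 mm across, 19 mm high; bystander, origin in the centre of its underside
- spare_fitting: loose blue fitting standing on its head, brass thread up, 25 mm across, 23 mm high; bystander, origin in the centre of its underside
- screwdriver: orange-handled screwdriver, 170 mm, lying flat; bystander
- parts_tray: blue divided parts tray 110 x 80 x 30 mm; bystander, origin in the centre of its underside

How it is judged:
On the way, in this order (a step that is already met when the one before it is completed fails the run):
1. the key is fully seated in the plug's socket, collar down on the plug's face with a push of 5 to 13 N, key and plug both square, and the plug not yet turned (horizontal distance between key_tip and plug_mouth below 0.002 m and z of key_tip in the frame of plug_mouth below -0.0095 m and angle between key_tip's own z axis and vertical below 0.06 rad and angle between plug_mouth's own z axis and vertical below 0.05 rad and value of joint plug_turn below 0.25 rad and contact force between key and stop_plug between 5 and 13 N), for 0.5 s.
2. the plug has been turned at least 70 degrees clockwise with the key, square, the key still seated and pushed with at least 3 N (value of joint plug_turn above 1.22 rad and angle between plug_mouth's own z axis and vertical below 0.05 rad and z of key_tip in the frame of plug_mouth below -0.008 m and contact force between key and stop_plug above 3 N), for 0.1 s.
At the end, for the whole second after the job is handed in: the plug has been turned 70 to 120 degrees clockwise and stands within 2.4 degrees of square; the key stands released, at rest and upright (within 4.5 degrees) in its hole in the block, collar down on the block; bystanders within 25 mm of where they stood (value of joint plug_turn between 1.2 and 2.1 rad and angle between plug_mouth's own z axis and vertical below 0.042 rad and horizontal distance between key_tip and block_hole below 0.005 m and z of key_tip in the frame of block_hole below -0.01 m and angle between key_tip's own z axis and vertical below 0.08 rad and linear speed of key below 0.02 m/s and distance of each of tape_roll, spare_fitting, screwdriver, parts_tray from where it was at the start of the episode below 0.025 m); the robot touches nothing.
It fails at once if the plug is turned (more than 15 degrees) while it leans more than 4.3 degrees: cross-threaded (value of joint plug_turn above 0.26 rad and angle between plug_mouth's own z axis and vertical above 0.075 rad).
It fails at once if the key bears on the plug with more than 26 N in all (push, side load and turning load together) (contact force between key and stop_plug above 26 N).
It fails at once if the fingers or the arm touch the plug (contact force between any of the fingers, the arm and stop_plug above 1 N).
It fails at once if a bystander is moved more than 25 mm (distance of any of tape_roll, spare_fitting, screwdriver, parts_tray from where it was at the start of the episode above 0.025 m).
It also fails if it takes over 72 s, if anything falls off the work surface, if the arm or the gripper's body presses on something with over 40 N, if the wrist force passes 120 N, or if a joint passes its speed limit or range.

## Working session

There is one attempt and no reset: what is moved stays moved. The work goes in short steps, Python scripts to look and compute and a shell command to move; the robot and the scene stay as the last step left them, time stands still between calls to the robot, and variables do not carry over. Pictures are saved under pics/ and viewed, at most 13 in all, crops included, and the job is handed in when it is done.

```bash
mkdir -p pics; ls
python3 - <<'E'
from station import bot
import cv2,numpy as np
s=bot.get_state();print(s)
for n in("side","top"):
    c=bot.calibration(n);print(n,c)
    cv2.imwrite(f"pics/{n}0.png",bot.grab_frame(n)[:,:,::-1])
E
```

```text
pics
{'time': 0.0, 'qpos': array([-1.26871697e+00,  9.18395630e-02,  1.23186468e+00, -1.67031139e-05,
        1.81977642e+00, -5.67236267e-02]), 'dq': array([ 0.00054781, -0.00136798,  0.00044029, -0.00228423,  0.00016252,
       -0.00155612]), 'joint_efforts': array([-1.38395382e-03, -4.58723509e+01, -4.18032897e+01, -1.61391199e-04,
        1.15844957e-02,  2.05024230e-05]), 'eef_pos': array([ 0.21069165, -0.56185153,  0.40357407]), 'eef_rot': array([[ 9.36319298e-01,  3.51149312e-01, -5.77149464e-04],
       [ 3.51149775e-01, -9.36317577e-01,  1.79770474e-03],
       [ 9.08675951e-05, -1.88589154e-03, -9.99998218e-01]]), 'ft_force': array([-0.32520545, -0.6728033 , -1.04501337]), 'ft_torque': array([-0.05641482, -0.01138748,  0.06215546]), 'grip_force': 0.0, 'opening': 0.9978833057622675}
side {'fovy': 55.926124575323236, 'cx': 311.8000667082826, 'cy': 245.16049790369416, 'dist': array([-0.03111514,  0.        ,  0.        ,  0.        ,  0.        ]), 'world_to_cam': array([[-0.92040384, -0.39079081, -0.01180301,  0.50704108],
       [-0.24323502,  0.59598869, -0.76526741,  0.23797688],
       [ 0.30609393, -0.70148416, -0.64360429,  0.80721876],
       [ 0.        ,  0.        ,  0.        ,  1.        ]])}
top {'fovy': 52.4095828298912, 'cx': 321.33580623577114, 'cy': 237.94005852124553, 'dist': array([-0.12051536,  0.        ,  0.        ,  0.        ,  0.        ]), 'world_to_cam': array([[-0.02825551, -0.99944127, -0.01785441, -0.0139206 ],
       [-0.9957304 ,  0.02971188, -0.08739664,  0.57870074],
       [ 0.0878783 ,  0.01530874, -0.99601358,  1.1440852 ],
       [ 0.        ,  0.        ,  0.        ,  1.        ]])}
```

View pics/top0.png

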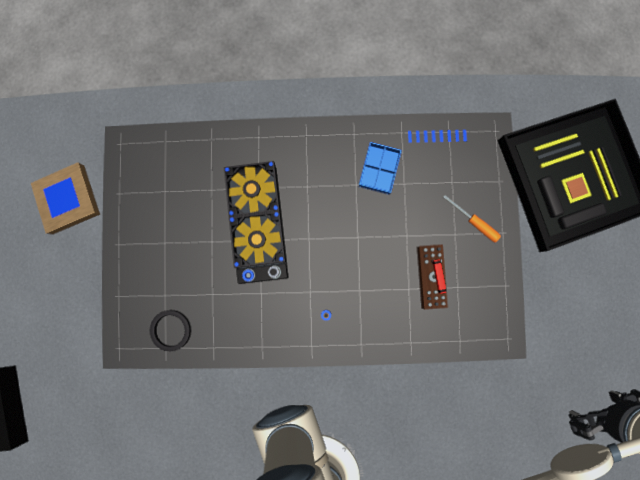

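View pics/side0.png

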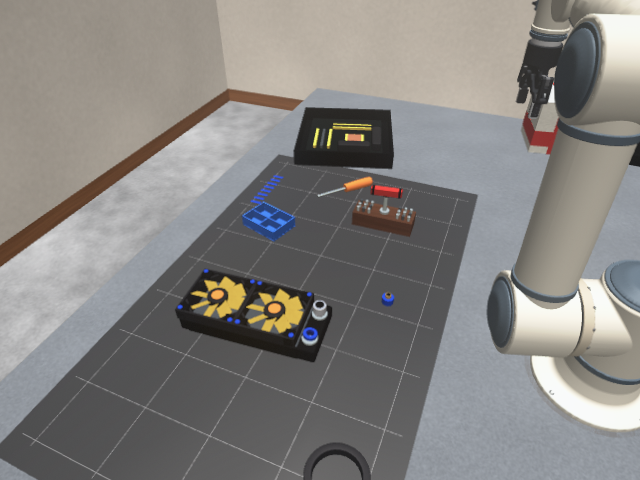

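The top view shows the plug near (249,275), the silver fitting at (274,272), and the red bar at (440,276) over the block at (432,277). In the side view the plug is at (310,335), the bar at (386,190) and the collar at about (384,211). Next I'll zoom in on these.

```bash
cat > h.py <<'E'
from station import bot
import cv2,numpy as np
from scipy.optimize import least_squares
from scipy.spatial.transform import Rotation as R
C={n:bot.calibration(n) for n in("side","top")}
def K(n):
    c=C[n];f=240/np.tan(np.radians(c["fovy"])/2)
    return np.array([[f,0,c["cx"]],[0,f,c["cy"]],[0,0,1]])
def proj(n,P):
    T=C[n]["world_to_cam"]
    return cv2.projectPoints(np.atleast_2d(np.asarray(P,float)),cv2.Rodrigues(T[:3,:3])[0],T[:3,3],K(n),C[n]["dist"])[0][:,0]
def tri(s,t):
    g=lambda p:np.r_[proj("side",p)[0]-s,proj("top",p)[0]-t]
    r=least_squares(g,[.4,0,.05]);return r.x,r.fun
def onz(n,uv,z):
    g=lambda p:proj(n,[p[0],p[1],z])[0]-uv
    return least_squares(g,[.4,0]).x
def crop(img,c,w,h,k):
    u,v=c;return cv2.resize(img[v-h//2:v+h//2,u-w//2:u+w//2],None,fx=k,fy=k,interpolation=cv2.INTER_CUBIC)
E
python3 - <<'E'
import cv2,numpy as np
from h import crop
s=cv2.imread("pics/side0.png");t=cv2.imread("pics/top0.png")
a=np.hstack([crop(t,(262,274),80,60,5),crop(t,(432,277),80,60,5)])
b=np.hstack([crop(s,(314,322),80,60,5),crop(s,(386,205),80,60,5)])
cv2.imwrite("pics/m0.png",np.vstack([a,b]))
E
```

```text
(no output)
```

View pics/m0.png

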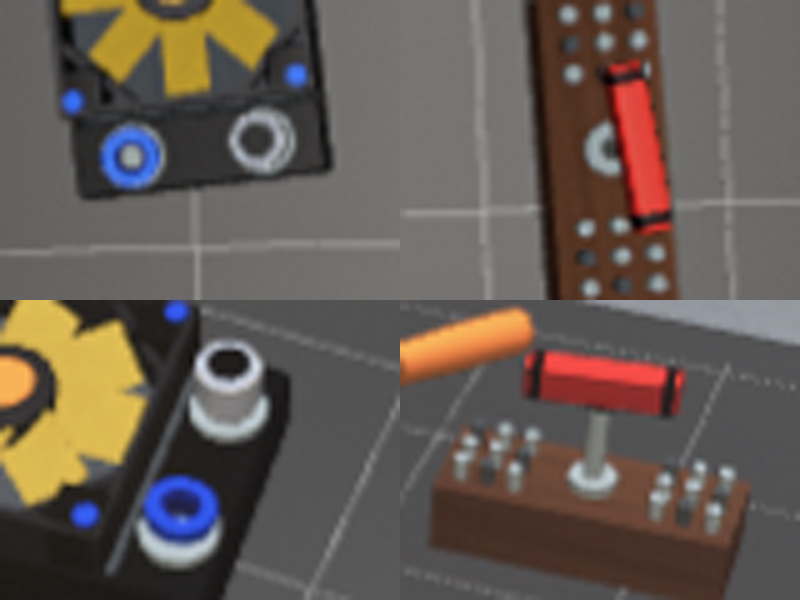

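The crops give the plug's blue ring at about (248,275) in top and (310,333) in side, and the fitting's top at about (274,272) and (319,303). The key is upright in the block with its bar running along the block. Now I'll fit models to the masks.

```bash
cat > fit.py <<'E'
from h import *
S=8
def mask(img,kind,c,r):
    hsv=cv2.cvtColor(img,cv2.COLOR_BGR2HSV);h,s,v=cv2.split(hsv)
    m={"red":((h<8)|(h>172))&(s>150)&(v>60),"blue":(h>100)&(h<128)&(s>120)&(v>60)}[kind]
    k=np.zeros_like(m);k[c[1]-r:c[1]+r,c[0]-r:c[0]+r]=1
    m=(m&k).astype(np.uint8);n,l,st,_=cv2.connectedComponentsWithStats(m)
    m=(l==1+st[1:,4].argmax()).astype(np.uint8)
    p=cv2.findNonZero(m)[:,0];
    p=np.vstack([p+[a,b] for a in(-.5,.5) for b in(-.5,.5)]).astype(np.float32)
    return cv2.convexHull(p)[:,0]
def mom(h):
    m=cv2.moments(h.astype(np.float32).reshape(-1,1,2));c=np.array([m["m10"],m["m01"]])/m["m00"]
    return c,np.array([m["mu20"],m["mu02"],m["mu11"]])/m["m00"],m["m00"]
def feat(h):
    c,u,a=mom(h);return np.r_[c,u/ (2*np.sqrt(u[0]+u[1]))]
def hull(n,P): return cv2.convexHull(proj(n,P).astype(np.float32))[:,0]
def bar(x,y,z,yaw,rv=(0,0)):
    g=np.array([[a,b,c] for a in(-.038,.038) for b in(-.008,.008) for c in(-.01,.01)])
    return (R.from_rotvec([rv[0],rv[1],0])*R.from_euler("z",yaw)).apply(g)+[x,y,z]
a=np.linspace(0,2*np.pi,40)
def disc(x,y,z,r,tx=0,ty=0): return R.from_rotvec([tx,ty,0]).apply(np.c_[r*np.cos(a),r*np.sin(a),0*a])+[x,y,z]
E
python3 - <<'E'
from fit import *
I={n:cv2.imread(f"pics/{n}0.png") for n in C}
o={"side":mask(I["side"],"red",(386,190),30),"top":mask(I["top"],"red",(440,276),30)}
f=lambda p:np.concatenate([feat(hull(n,bar(*p)))-feat(o[n]) for n in o])
for z in(None,):
    r=least_squares(f,[.35,-.25,.1,1.6],x_scale=[.01,.01,.01,.1],diff_step=1e-3);print("key",r.x,r.fun.round(2))
r=least_squares(lambda q:f([q[0],q[1],.1,q[2]]),[.35,-.25,1.6],x_scale=[.01,.01,.1],diff_step=1e-3);print("key z=.1",r.x,r.fun.round(2))
o={"side":mask(I["side"],"blue",(310,335),15),"top":mask(I["top"],"blue",(249,275),13)}
for n in o: print(n,mom(o[n]),cv2.fitEllipse(o[n]))
print(tri(mom(o["side"])[0],mom(o["top"])[0]))
# neighbour top: white/silver top ring ellipses, pixel from crops
print("nb",tri(np.array([274+229/5,292+363/5])-.4,np.array([222+259/5,244+139/5])-.4))
print("collar",tri(np.array([346+593/5,175+472/5])-.4,np.array([392+605/5,247+148/5])-.4))
# radiator/block edges
for n,p in (("radiator L",(83,197)),("radiator R",(330,170))): print(n,onz("top",np.array(p)/5+[222,244]-.4,.045))
for n,p in (("blk",(553,300)),("blk2",(532,0))): print(n,onz("top",(np.array(p)-[400,0])/5+[392,247]-.4,.04))
E
```

```text
key [ 0.47805212 -0.29216908  0.1021246   0.18297486] [-0.17  0.02  1.02 -0.04  0.09  0.06  0.13 -0.04  1.06  0.41]
key z=.1 [ 0.47820667 -0.29321225  0.1765223 ] [-0.2   0.52  1.01 -0.04  0.11  0.31  0.06 -0.05  1.06  0.38]
side (array([309.90847784, 333.04527938]), array([15.86782793, 12.11789197,  0.29846006]), 173.0) ((309.8699645996094, 333.0957336425781), (14.954436302185059, 16.321781158447266), 100.35343933105469)
top (array([247.40416667, 275.32083333]), array([ 9.55331597,  9.62623264, -0.53453125]), 120.0) ((247.43421936035156, 275.1505432128906), (12.29255199432373, 13.243432998657227), 32.77791976928711)
(array([0.49295026, 0.14350711, 0.05737047]), array([ 0.00365103,  0.00032085, -0.00166979, -0.00439389]))
nb (array([ 0.49756714,  0.09838578, -0.09917669]), array([-2.02194207, -0.16696867,  0.87214637,  2.38356486]))
collar (array([ 0.36595582, -0.69423369, -0.46011569]), array([-33.97407266,  -0.70261257,   7.49055537,  30.32568788]))
radiator L [0.47562287 0.16779897]
radiator R [0.48528473 0.05075435]
blk [ 0.40793601 -0.26310742]
blk2 [ 0.54935686 -0.25908035]
```

Run:
```python
from fit import *
print("nb",tri(np.array([274+229/5,292+63/5])-.4,np.array([222+259/5,244+139/5])-.4))
print("collar",tri(np.array([346+193/5,175+174/5])-.4,np.array([392+206/5,247+148/5])-.4))
# base flange of plug (white) : side centre guess, base flange of neighbour
for nm,p in(("plug flange",(179,237)),("nb flange",(228,112))): 
    for z in(.045,): print(nm,onz("side",np.array([274+p[0]/5,292+p[1]/5])-.4,z))
s=bot.get_state();Rm=s["eef_rot"]
for nm,g,yaw in(("key",[.4781,-.2927,.1],.18),):
    print("TCP target",np.add(g,[0,0,.155]),"tool x yaw now",np.arctan2(Rm[1,0],Rm[0,0]))
```

```text
nb (array([0.50001963, 0.08109765, 0.06849553]), array([-0.07002267, -0.0058795 ,  0.02954619,  0.0798037 ]))
collar (array([ 0.47785655, -0.28915056,  0.05023196]), array([-0.22527556, -0.01085631,  0.06058704,  0.20420139]))
plug flange [0.49249255 0.14741111]
nb flange [0.49877763 0.08485057]
TCP target [ 0.4781 -0.2927  0.255 ] tool x yaw now 0.35878030816879247
```

```bash
cat > to.py <<'E'
from h import *
import sys
def to(p,yaw,z=(0,0,1)):
    """residual to key-down pose: TCP p, tool x yaw, key axis z; in tool units"""
    s=bot.get_state();Rm=s["eef_rot"]
    Zt=-np.array(z,float)/np.linalg.norm(z);x=np.array([np.cos(yaw),np.sin(yaw),0]);x-=Zt*(x@Zt);x/=np.linalg.norm(x)
    T=np.c_[x,np.cross(Zt,x),Zt]
    print("t",round(s["time"],2),"pos",s["eef_pos"].round(4),"q6",round(s["qpos"][5],2),"F",s["ft_force"].round(2),"M",s["ft_torque"].round(2),"open",round(s["opening"],3),"grip",round(s["grip_force"],1))
    print("shift u",((Rm.T@(np.array(p)-s["eef_pos"]))/.03).round(3),"rot u",(np.degrees(R.from_matrix(Rm.T@T).as_rotvec())/6).round(3))
if __name__=="__main__": a=list(map(float,sys.argv[1:]));to(a[:3],a[3],a[4:7] or (0,0,1))
E
python3 -m inch '[1,-0.46,0,0,0,0,85, 1,-0.46,0.3,0,0,0,85, 1,-0.46,0.3,0,0,0,85, 1,-0.46,0.3,0,0,0,85, 1,-0.46,0.3,0,0,0,85]'
python3 -m inch '[1,-0.46,0.3,0,0,0,85, 1,-0.46,0.3,0,0,0,85, 1,-0.46,0.3,0,0,0,85, 1,-0.46,0.3,0,0,0,85, 1,-0.46,0.3,0,0,0,85]'
python3 -m inch '[0.5,-0.2,0,0,0,0.85,85, 0,0,0,0,0,0.85,85, 0,0,0,0,0,0,85]'
python3 to.py .478 -.2925 .30 .18
```

```text
time: 0.52
eef_pos: [0.3276, -0.4433, 0.3677]
eef_rot: [[0.936, 0.351, -0.0], [0.351, -0.936, 0.001], [-0.0, -0.001, -1.0]]
ft_force: [0.8, 0.0, 0.4]
opening: 0.998
grip_force: 0.0
time: 0.93
eef_pos: [0.444, -0.3258, 0.3228]
eef_rot: [[0.936, 0.351, -0.0], [0.351, -0.936, 0.0], [-0.0, -0.001, -1.0]]
ft_force: [0.7, -0.8, 0.6]
opening: 0.991
grip_force: 0.0
time: 1.18
eef_pos: [0.4558, -0.3153, 0.3228]
eef_rot: [[0.984, 0.179, -0.001], [0.179, -0.984, 0.001], [-0.001, -0.001, -1.0]]
ft_force: [-0.3, -0.1, 0.5]
opening: 0.996
grip_force: 0.0
t 1.18 pos [ 0.4558 -0.3153  0.3228] q6 0.72 F [-0.33 -0.09  0.54] M [-0.06 -0.02  0.03] open 0.996 grip 0.0
shift u [ 0.864 -0.614  0.758] rot u [-0.011  0.01   0.   ]
```

```bash
python3 -m inch '[0.86,-0.61,0,0,0,0,60, 0,0,0.75,0,0,0,40, 0,0,0.75,0,0,0,35, 0,0,0.75,0,0,0,35, 0,0,0,0,0,0,30]'
python3 to.py .478 -.2925 .255 .18
python3 - <<'E'
from h import *
s=bot.grab_frame("side")[:,:,::-1];t=bot.grab_frame("top")[:,:,::-1]
cv2.imwrite("pics/m1.png",np.hstack([crop(s,(386,195),80,120,5),crop(t,(432,277),80,120,5)]))
E
```

```text
time: 1.6
eef_pos: [0.4758, -0.2934, 0.2504]
eef_rot: [[0.983, 0.182, -0.008], [0.182, -0.983, 0.005], [-0.006, -0.006, -1.0]]
ft_force: [-0.7, -0.1, -1.5]
opening: 0.356
grip_force: 0.0
t 1.6 pos [ 0.4758 -0.2934  0.2504] q6 0.77 F [-0.67 -0.11 -1.49] M [0.01 0.03 0.04] open 0.356 grip 0.0
shift u [ 0.078 -0.016 -0.153] rot u [-0.06   0.062  0.026]
```

View pics/m1.png

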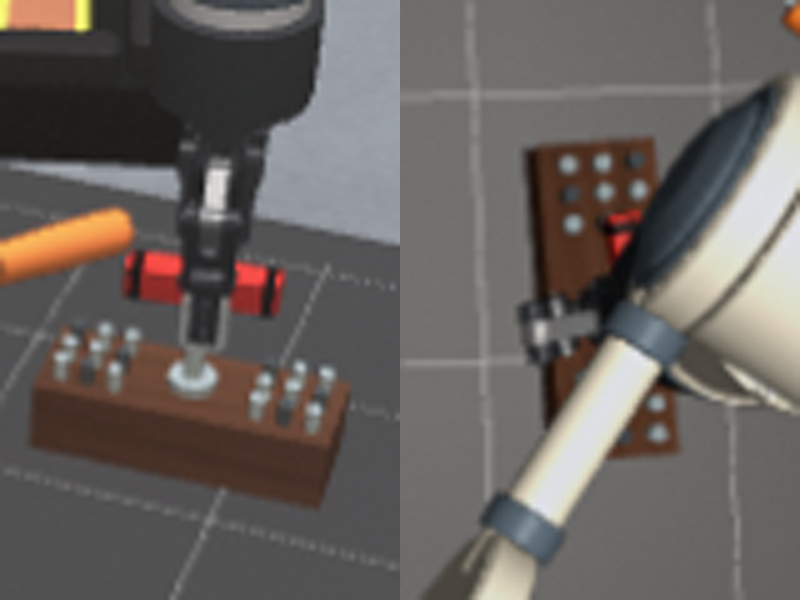

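The fingers straddle the bar about its centre (about (386,190) in side), with the key still upright. I'll level the tool and grip.

```bash
python3 -m inch '[0.08,0,-0.12,0,0,0,25, 0,0,0,0,0,0,25, 0,0,0,0,0,0,25]' 
python3 to.py .478 -.2925 .255 .18
python3 -m inch '[0,0,0,0,0,0,0, 0,0,0,0,0,0,0, 0,0,0,0,0,0,0, 0,0,0,0,0,0,0, 0,0,0,0,0,0,0]' 120
python3 to.py .478 -.2925 .255 .18
```

```text
time: 1.95
eef_pos: [0.4799, -0.2937, 0.2623]
eef_rot: [[0.984, 0.18, 0.003], [0.18, -0.984, -0.002], [0.003, 0.003, -1.0]]
ft_force: [0.9, 0.1, -0.2]
opening: 0.29
grip_force: 0.0
t 1.95 pos [ 0.4799 -0.2937  0.2623] q6 0.78 F [ 0.87  0.11 -0.19] M [ 0.01 -0.    0.01] open 0.29 grip 0.0
shift u [-0.057 -0.053  0.242] rot u [ 0.026 -0.026  0.009]
time: 2.37
eef_pos: [0.4798, -0.2935, 0.2618]
eef_rot: [[0.984, 0.18, 0.003], [0.18, -0.984, -0.002], [0.002, 0.002, -1.0]]
ft_force: [0.6, 0.1, 5.7]
opening: 0.159
grip_force: 118.2
t 2.37 pos [ 0.4798 -0.2935  0.2618] q6 0.78 F [0.62 0.13 5.66] M [ 0.09 -0.    0.01] open 0.159 grip 118.2
shift u [-0.054 -0.044  0.228] rot u [ 0.022 -0.022  0.009]
```

```bash
python3 -m inch '[0,0,-0.3,0,0,0,0, 0,0,-0.6,0,0,0,0, 0,0,-1,0,0,0,0, 0,0,-1,0,0,0,0, 0,0,-0.3,0,0,0,0]' 
python3 -m inch '[0,-1,0,0,0,-1,0, 0.1,-1,0,0,0,-1,0, 0.2,-1,0,0,0,-1,0, 0.3,-1,0,0,0,-1,0, 0.4,-1,0,0,0,-1,0]' 
python3 -m inch '[0.5,-0.9,0,0,0,-1,0, 0.6,-0.8,0,0,0,-1,0, 0.7,-0.7,0,0,0,-1,0, 0,0,0,0,0,0,0]' 
python3 to.py .493 .1435 .34 1.0
```

```text
time: 2.78
eef_pos: [0.4796, -0.2934, 0.3613]
eef_rot: [[0.984, 0.18, 0.006], [0.18, -0.984, -0.004], [0.005, 0.005, -1.0]]
ft_force: [1.6, 0.6, -0.2]
opening: 0.159
grip_force: 117.4
time: 3.2
eef_pos: [0.4488, -0.1408, 0.3546]
eef_rot: [[0.759, 0.651, -0.001], [0.651, -0.759, 0.001], [-0.001, -0.001, -1.0]]
ft_force: [0.6, -0.5, -1.2]
opening: 0.157
grip_force: 117.7
time: 3.53
eef_pos: [0.4338, -0.0489, 0.3552]
eef_rot: [[0.516, 0.856, -0.001], [0.856, -0.516, 0.003], [0.002, -0.002, -1.0]]
ft_force: [-0.1, -0.4, -0.7]
opening: 0.159
grip_force: 117.8
t 3.53 pos [ 0.4338 -0.0489  0.3552] q6 0.35 F [-0.14 -0.4  -0.67] M [-0.08  0.01  0.01] open 0.159 grip 117.8
shift u [ 6.51  -1.619  0.522] rot u [-0.018 -0.018  0.27 ]
```

```bash
python3 -m inch '[1,-0.25,0,0,0,0,0, 1,-0.25,0,0,0,0,0, 1,-0.25,0,0,0,0,0, 1,-0.25,0,0,0,0.27,0, 1,-0.25,0,0,0,0,0]' 
python3 -m inch '[1,-0.2,0,0,0,0,0, 0.4,0,0.3,0,0,0,0, 0,0,0,0,0,0,0, 0,0,0,0,0,0,0]' 
python3 to.py .493 .1435 .34 1.0
python3 - <<'E'
from fit import *
I={n:bot.grab_frame(n)[:,:,::-1].copy() for n in C}
st=bot.get_state();print(st["eef_pos"])
for n in C: cv2.imwrite(f"pics/{n}2.png",I[n])
cv2.imwrite("pics/m2.png",np.hstack([crop(I["side"],(310,310),80,120,5),crop(I["top"],(249,270),80,120,5)]))
E
```

```text
time: 3.95
eef_pos: [0.4824, 0.0956, 0.3549]
eef_rot: [[0.551, 0.835, -0.001], [0.835, -0.551, -0.0], [-0.001, -0.001, -1.0]]
ft_force: [0.6, -0.9, -0.4]
opening: 0.159
grip_force: 117.7
time: 4.28
eef_pos: [0.5002, 0.1327, 0.3449]
eef_rot: [[0.548, 0.836, -0.004], [0.836, -0.548, -0.001], [-0.003, -0.002, -1.0]]
ft_force: [0.1, -0.4, -0.9]
opening: 0.154
grip_force: 117.7
t 4.28 pos [0.5002 0.1327 0.3449] q6 0.77 F [ 0.14 -0.43 -0.95] M [-0.    0.   -0.02] open 0.154 grip 117.7
shift u [ 0.171 -0.399  0.162] rot u [-0.02  0.03 -0.09]
[0.5000714  0.13185009 0.34628965]
```

View pics/m2.png

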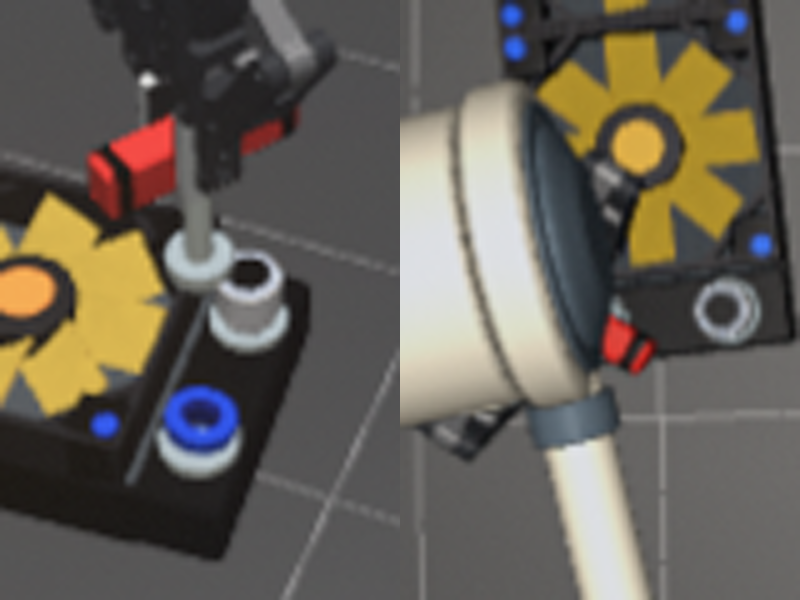

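The key is held straight with its collar at about (309.5,301) in side. The plug's ring is at (310,333) and still leans. The arm hides both in the top view.

Run:
```python
from fit import *
I=cv2.imread("pics/side2.png")
P=np.array([.5001,.1319,.3463]);L=.2338
tz=P[2]-L
# collar blob: bright low-saturation in window
hsv=cv2.cvtColor(I,cv2.COLOR_BGR2HSV)
m=((hsv[...,2]>120)&(hsv[...,1]<60)).astype(np.uint8);w=np.zeros_like(m);w[294:312,300:319]=1;m&=w
ys,xs=np.nonzero(m);print("collar blob bbox",xs.min(),xs.max(),ys.min(),ys.max())
pr=proj("side",np.vstack([disc(P[0],P[1],tz+.012,.012),disc(P[0],P[1],tz+.018,.012)]))
print("pred bbox",pr.min(0),pr.max(0))
print("top centre pred",proj("side",[P[0],P[1],tz+.018]))
J=np.array([(proj("side",P+[0,0,-L+.015]+d)-proj("side",P+[0,0,-L+.015]))[0]/1e-3*1e-3 for d in np.eye(3)*.001]);print("px per mm",J.round(3))
for i in range(290,316): print(i,I[i,302:318].mean(1).astype(int))
```

```text
collar blob bbox 303 318 294 311
pred bbox [301.2424375  294.95007089] [315.08842374 307.48896433]
top centre pred [[308.14577212 299.97571445]]
px per mm [[-0.528 -0.162]
 [-0.228  0.393]
 [-0.01  -0.394]]
290 [ 84  84  77  79  89 108 115 118 117 108  83  78  81  81  81  80]
291 [ 45  46  49  64  85 107 118 122 118 108  82  78  80  81  80  81]
292 [ 32  36  33  31  69 105 118 122 119 109  80  72  79  81  80  80]
293 [ 31  30  29  30  50 101 118 121 119 109  74  54  94 100  90  82]
294 [ 31  29  30  31  51 101 118 121 119 110  74  40 104 111 102  91]
295 [ 32  31  29  30  64 103 118 121 119 110  81  51  72  81  89  92]
296 [ 31  30  42 112 120 114 117 121 119 111 117 128 114  89  81  80]
297 [ 31  43 117 183 160 122 117 121 119 111 150 186 172 126  89  80]
298 [ 28  93 177 196 159 121 117 121 119 111 143 184 197 175 114  81]
299 [ 40 144 188 195 166 125 116 121 119 112 128 182 198 198 142  97]
300 [ 61 169 196 196 178 131 116 120 119 112 139 185 197 197 159 151]
301 [ 64 171 196 195 184 146 122 120 119 125 166 192 196 195 156 160]
302 [ 41 154 191 195 197 179 153 146 151 165 189 195 
[... 226 characters left out ...]

306 [ 78  33  62  98 114 117 128 131 131 121 115 125 147 149  92  36]
307 [114  50  32  72  95 101 108 110 109 108 104 128 184 204 163 116]
308 [119  70  37  47  57  54  70  77  78  81  83  94 150 187 200 185]
309 [ 93  81  56  50  44  35  38  39  60  78  80  93 107 143 174 186]
310 [ 95  90  68  51  38  31  32  31  72  86  89  97 107 106 128 141]
311 [122  92  59  45  35  31  31  40  82  82 139 121 107 114 119 122]
312 [139  89  52  42  32  29  31  58  81  79 172 150 114 114 120 123]
313 [122  70  49  37  30  30  35  72  70  64 170 178 138 118 121 124]
314 [103  57  45  34  31  31  52  84  60  51 169 195 173 132 127 126]
315 [ 82  49  39  31  30  34  72  85  54  35 152 190 195 158 141 123]
```

Run:
```python
from fit import *
I={n:cv2.imread(f"pics/{n}0.png") for n in C}
c={"side":(386,190),"top":(440,276)}
for n in C:
    o=feat(mask(I[n],"red",c[n],30))
    r=least_squares(lambda q:(feat(hull(n,bar(q[0],q[1],.1,q[2])))-o)[[0,1,4]],[.478,-.293,.18],x_scale=[.01,.01,.1],diff_step=1e-3);print(n,"key bar",r.x)
for z in(.054,.056,.058):
    print(z,"top",onz("top",(247.4,275.3),z),"side",onz("side",(309.9,333.05),z),"side corr",onz("side",(308.6,332.25),z))
```

```text
side key bar [ 0.4785817  -0.29556781  0.22776273]
top key bar [ 0.47823466 -0.29256262  0.084487  ]
0.054 top [0.49304132 0.14408413] side [0.49408357 0.14104182] side corr [0.49701098 0.14024923]
0.056 top [0.49301007 0.14374481] side [0.4934208  0.14251521] side corr [0.49633926 0.14172505]
0.058 top [0.49297883 0.1434055 ] side [0.49275804 0.1439886 ] side corr [0.49566754 0.14320086]
```

```bash
python3 to.py .495 .143 .302 1.0
python3 -m inch '[0.2,-0.35,0.3,0,0,0,0, 0,0,0.6,0,0,0,0, 0,0,0.5,0,0,0,0, 0,0,0,0,0,0,0, 0,0,0,0,0,0,0]' 
python3 to.py .495 .143 .302 1.0
```

```text
t 4.38 pos [0.5001 0.1319 0.3463] q6 0.77 F [-0.8   0.36 -1.35] M [ 0.01 -0.02 -0.02] open 0.16 grip 117.7
shift u [ 0.22  -0.345  1.476] rot u [-0.004  0.013 -0.105]
time: 4.8
eef_pos: [0.4941, 0.1432, 0.304]
eef_rot: [[0.549, 0.836, -0.002], [0.836, -0.549, -0.0], [-0.001, -0.001, -1.0]]
ft_force: [-0.3, 0.3, -1.6]
opening: 0.159
grip_force: 117.8
t 4.8 pos [0.4941 0.1432 0.304 ] q6 0.8 F [-0.33  0.32 -1.57] M [ 0.05 -0.01 -0.02] open 0.159 grip 117.8
shift u [0.009 0.029 0.067] rot u [-0.013  0.013 -0.102]
```

Run:
```python
from fit import *
I={n:bot.grab_frame(n)[:,:,::-1].copy() for n in C}
st=bot.get_state();P=st["eef_pos"];A=-st["eef_rot"][:,2];print(P,A)
L=.2338
k=10;u0,v0=290,295
a=crop(I["side"],(u0+20,v0+30),40,60,k)
J=a.copy()
for d,c in((.012,(0,255,0)),(.018,(0,255,0)),(0,(0,0,255))):
    pr=(proj("side",disc(*(P-A*(L-d)),.012 if d else .003))-[u0,v0]+.5)*k
    cv2.polylines(J,[pr.round().astype(int)],True,c,1)
cv2.imwrite("pics/m3.png",np.hstack([a,J]));cv2.imwrite("pics/side3.png",I["side"])
```

```text
[0.49464717 0.14341875 0.30599483] [-1.60139377e-03 -3.55030346e-04  9.99998655e-01]
```

View pics/m3.png

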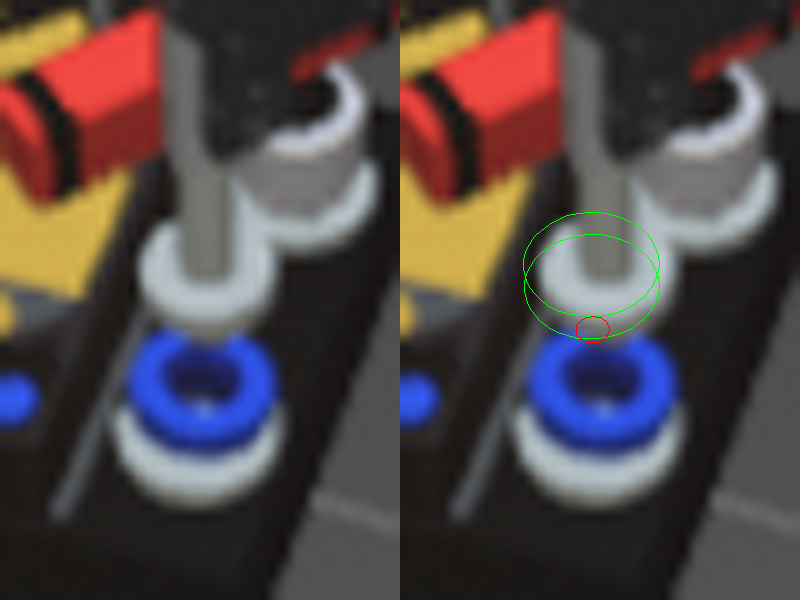

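The collar centre is at about (310.3,322) in the picture and the ring centre at (309.7,333). The key's nose sits just behind the mouth, so about 1 mm more in x is needed. Then I'll descend by feel.

```bash
python3 to.py .4958 .144 .292 1.0
python3 -m inch '[0.04,0.03,0.3,0,0,0,0, 0,0,0.1,0,0,0,0, 0,0,0,0,0,0,0]' | grep -v rot
python3 to.py .4958 .144 .292 1.0
```

```text
t 4.9 pos [0.4946 0.1434 0.306 ] q6 0.8 F [ 1.07 -1.14 -0.81] M [-0.01 -0.01 -0.  ] open 0.159 grip 117.8
shift u [0.037 0.021 0.467] rot u [ 0.011 -0.011 -0.1  ]
time: 5.15
eef_pos: [0.496, 0.1442, 0.2918]
ft_force: [0.0, -0.1, -1.8]
opening: 0.158
grip_force: 117.8
t 5.15 pos [0.496  0.1442 0.2918] q6 0.8 F [ 0.04 -0.06 -1.81] M [ 0.06 -0.02  0.  ] open 0.158 grip 117.8
shift u [-0.007 -0.002 -0.005] rot u [-0.009  0.009 -0.095]
```

```bash
for i in 1; do :; done
python3 -m inch '[0,0,0.06,0,0,0,0, 0,0,0,0,0,0,0]' | egrep 'pos|force'
python3 -m inch '[0,0,0.06,0,0,0,0, 0,0,0,0,0,0,0]' | egrep 'pos|force'
python3 to.py .4958 .144 .292 1.0
```

```text
eef_pos: [0.4961, 0.1442, 0.2907]
ft_force: [-0.0, 0.0, -2.7]
grip_force: 117.8
eef_pos: [0.4961, 0.1442, 0.289]
ft_force: [-0.1, 0.8, -2.1]
grip_force: 117.8
t 5.48 pos [0.4961 0.1442 0.289 ] q6 0.8 F [-0.09  0.79 -2.08] M [0.   0.02 0.  ] open 0.158 grip 117.8
shift u [-0.011 -0.004 -0.1  ] rot u [-0.001  0.001 -0.093]
```

```bash
python3 -m inch '[0,0,0.06,0,0,0,0, 0,0,0,0,0,0,0]' | egrep 'pos|ft_f'
python3 -m inch '[0,0,0.05,0,0,0,0, 0,0,0,0,0,0,0]' | egrep 'pos|ft_f'
python3 to.py .4958 .144 .292 1.0
```

```text
eef_pos: [0.4961, 0.1441, 0.2874]
ft_force: [-0.5, -0.6, 0.3]
eef_pos: [0.4961, 0.1442, 0.2868]
ft_force: [-2.3, -1.5, 2.1]
t 5.82 pos [0.4961 0.1442 0.2868] q6 0.8 F [-2.25 -1.45  2.06] M [-0.08  0.35 -0.03] open 0.158 grip 118.7
shift u [-0.012 -0.004 -0.172] rot u [ 0.007 -0.008 -0.093]
```

```bash
python3 -m inch '[-0.035,-0.018,0,0,0,0,0, 0,0,0,0,0,0,0]' | egrep 'pos|ft_f'
python3 -m inch '[0,0,0.03,0,0,0,0, 0,0,0,0,0,0,0]' | egrep 'pos|ft_f'
python3 to.py .4958 .144 .292 1.0
```

```text
eef_pos: [0.4951, 0.1436, 0.2861]
ft_force: [0.1, -0.6, 0.1]
eef_pos: [0.4951, 0.1437, 0.285]
ft_force: [1.1, 0.7, 1.7]
t 6.15 pos [0.4951 0.1437 0.285 ] q6 0.8 F [1.11 0.66 1.7 ] M [ 0.05 -0.18 -0.08] open 0.155 grip 118.3
shift u [ 0.022  0.012 -0.233] rot u [ 0.004 -0.006 -0.093]
```

```bash
python3 -m inch '[0.01,0.005,0.04,0,0,0,0, 0,0,0,0,0,0,0]' | egrep 'pos|ft_f'
python3 -m inch '[0,0,0.03,0,0,0,0, 0,0,0,0,0,0,0]' | egrep 'pos|ft_f'
python3 to.py .4958 .144 .292 1.0
```

```text
eef_pos: [0.4954, 0.1438, 0.2841]
ft_force: [-0.0, 0.0, 3.3]
eef_pos: [0.4954, 0.1439, 0.2835]
ft_force: [-0.6, 0.2, 5.0]
t 6.48 pos [0.4954 0.1439 0.2835] q6 0.8 F [-0.56  0.16  5.  ] M [-0.02  0.26  0.05] open 0.158 grip 119.1
shift u [ 0.012  0.01  -0.283] rot u [ 0.004 -0.006 -0.092]
```

```bash
python3 -m inch '[0,0,0,0,0,-0.5,0, 0,0,0,0,0,-0.5,0, 0,0,0,0,0,0,0]' | egrep 'pos|ft_f'
python3 -m inch '[0,0,0,0,0,-0.5,0, 0,0,0,0,0,-0.5,0, 0,0,0,0,0,0,0]' | egrep 'pos|ft_f'
python3 to.py .4958 .144 .292 1.0
```

```text
eef_pos: [0.4953, 0.1439, 0.2832]
ft_force: [-0.6, 1.5, 4.7]
eef_pos: [0.4952, 0.144, 0.2829]
ft_force: [-1.2, 1.5, 3.8]
t 6.98 pos [0.4952 0.144  0.2829] q6 0.59 F [-1.24  1.53  3.83] M [0.21 0.38 0.01] open 0.158 grip 118.6
shift u [ 0.008  0.017 -0.305] rot u [-0.005 -0.002  1.911]
```

```bash
python3 -m inch '[0,0,0.01,0,0,-0.5,0, 0,0,0.01,0,0,-0.5,0, 0,0,0,0,0,0,0]' | egrep 'pos|ft_f'
python3 -m inch '[0,0,0.01,0,0,-0.5,0, 0,0,0.01,0,0,-0.5,0, 0,0,0,0,0,0,0]' | egrep 'pos|ft_f'
python3 to.py .4958 .144 .292 1.0
```

```text
eef_pos: [0.4952, 0.144, 0.2821]
ft_force: [-2.5, 1.6, 3.5]
eef_pos: [0.4952, 0.144, 0.2809]
ft_force: [-0.9, 2.4, 0.8]
t 7.48 pos [0.4952 0.144  0.2809] q6 0.38 F [-0.88  2.43  0.8 ] M [ 0.4   0.32 -0.02] open 0.161 grip 118.3
shift u [ 0.004  0.02  -0.369] rot u [-1.300e-02  1.000e-03  3.895e+00]
```

```bash
python3 -m inch '[0.015,-0.01,0.03,0,0,0,0, 0,0,0,0,0,0,0]' | egrep 'pos|ft_f'
python3 -m inch '[0,0,0.03,0,0,0,0, 0,0,0,0,0,0,0]' | egrep 'pos|ft_f'
python3 to.py .4958 .144 .292 1.0
```

```text
eef_pos: [0.495, 0.1443, 0.2802]
ft_force: [-1.5, 0.8, 0.3]
eef_pos: [0.495, 0.1443, 0.2796]
ft_force: [-1.3, 0.2, 0.5]
t 7.82 pos [0.495  0.1443 0.2796] q6 0.38 F [-1.32  0.18  0.49] M [0.28 0.31 0.02] open 0.16 grip 118.2
shift u [-0.005  0.026 -0.414] rot u [-5.000e-03  3.000e-03  3.895e+00]
```

```bash
python3 -m inch '[0,-0.01,0.04,0,0,0,0, 0,0,0,0,0,0,0]' | egrep 'pos|ft_f'
python3 -m inch '[0,0,0.03,0,0,0,0, 0,0,0,0,0,0,0]' | egrep 'pos|ft_f'
python3 -m inch '[0,0,0.02,0,0,0,0, 0,0,0,0,0,0,0]' | egrep 'pos|ft_f'
python3 to.py .4958 .144 .292 1.0
```

```text
eef_pos: [0.4949, 0.1444, 0.2791]
ft_force: [-1.9, 0.7, 2.7]
eef_pos: [0.4949, 0.1445, 0.2787]
ft_force: [-2.6, 2.3, 5.7]
eef_pos: [0.495, 0.1445, 0.2785]
ft_force: [-1.9, 1.6, 7.3]
t 8.32 pos [0.495  0.1445 0.2785] q6 0.38 F [-1.87  1.61  7.29] M [0.36 0.47 0.07] open 0.164 grip 119.1
shift u [-0.013  0.031 -0.448] rot u [ 0.015 -0.015  3.905]
```

Run:
```python
from h import *
I=bot.grab_frame("side")[:,:,::-1].copy()
cv2.imwrite("pics/side4.png",I);cv2.imwrite("pics/m4.png",crop(I,(310,310),60,80,7))
s=bot.get_state();print(s["ft_force"],s["eef_rot"][:,2])
```

```text
[-3.44146864  2.01340136  7.51228022] [ 1.91486084e-03  9.70166417e-04 -9.99997696e-01]
```

View pics/m4.png

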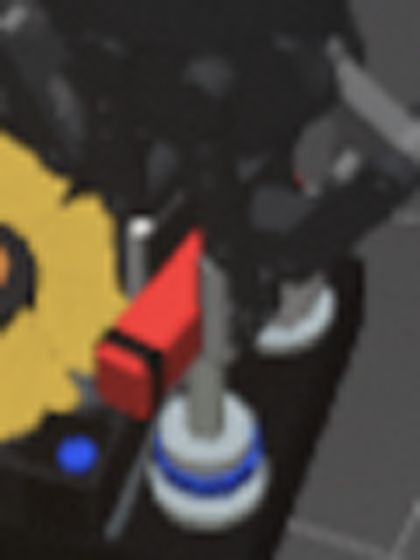

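The collar is down on the plug, square-looking, at about (310,331); thin blue rim all round. I'll relieve the side load.

```bash
python3 -m inch '[0.007,-0.018,0.005,0,0,0,0, 0,0,0,0,0,0,0, 0,0,0,0,0,0,0]' | egrep 'pos|ft_f'
python3 -m inch '[0.007,-0.018,0.01,0,0,0,0, 0,0,0,0,0,0,0, 0,0,0,0,0,0,0]' | egrep 'pos|ft_f'
python3 to.py .4958 .144 .292 1.5
```

```text
eef_pos: [0.4947, 0.1447, 0.2786]
ft_force: [-1.5, 0.7, 7.9]
eef_pos: [0.4944, 0.1448, 0.2785]
ft_force: [0.5, 0.7, 7.1]
t 8.87 pos [0.4944 0.1448 0.2785] q6 0.38 F [0.46 0.7  7.13] M [0.1  0.07 0.02] open 0.153 grip 119.2
shift u [-0.019  0.054 -0.45 ] rot u [ 0.038 -0.007 -0.873]
```

Run:
```python
from h import *
I=bot.grab_frame("side")[:,:,::-1].copy();cv2.imwrite("pics/side5.png",I)
cv2.imwrite("pics/m5.png",np.hstack([crop(I,(310,317),40,60,10),crop(cv2.imread("pics/side3.png"),(310,310),40,60,10)]))
s=bot.get_state();P=s["eef_pos"];A=-s["eef_rot"][:,2]
print(s["ft_force"],proj("side",[P-A*(.2338-d) for d in(.018,.03,.045,.06)]))
```

```text
[0.18580879 1.11119568 7.62711432] [[308.41129893 331.35309956]
 [308.32482375 327.06624371]
 [308.21437807 321.58899835]
 [308.1012328  315.97544027]]
```

View pics/m5.png

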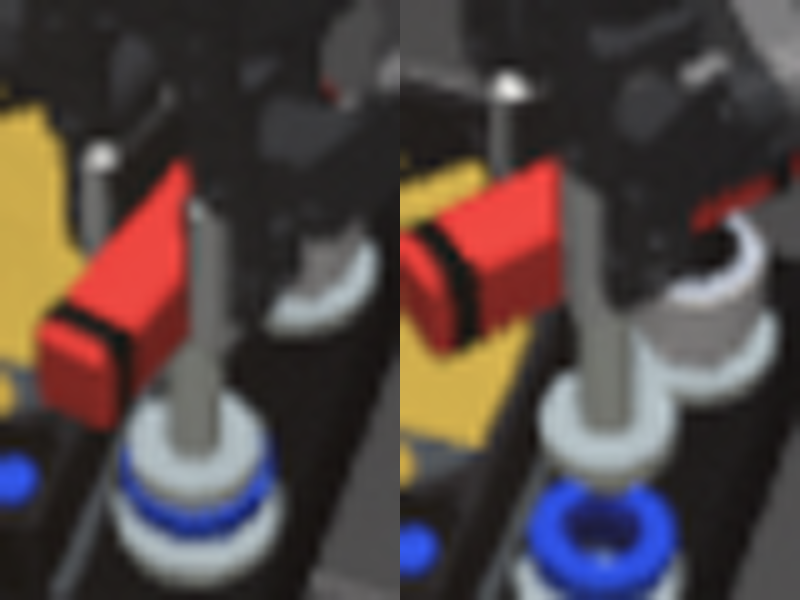

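Left half: the collar (196,440 in the crop) sits centred on the blue rim (196,470) and flat, with an even rim visible. Hold, then start turning.

```bash
python3 -m inch '[0,0,0.003,0,0,0,0, 0,0,0,0,0,0,0, 0,0,0,0,0,0,0, 0,0,0,0,0,0,0, 0,0,0,0,0,0,0]' | egrep 'pos|ft_f'
python3 -m inch '[0,0,0,0,0,0,0, 0,0,0,0,0,0,0, 0,0,0,0,0,0,0, 0,0,0,0,0,0,0, 0,0,0,0,0,0,0]' | egrep 'pos|ft_f'
python3 to.py .4958 .144 .292 1.5
```

```text
eef_pos: [0.4944, 0.1448, 0.2785]
ft_force: [-1.2, 0.5, 7.3]
eef_pos: [0.4944, 0.1448, 0.2785]
ft_force: [-0.3, 0.4, 8.8]
t 9.75 pos [0.4944 0.1448 0.2785] q6 0.38 F [-0.25  0.36  8.83] M [ 0.12  0.14 -0.01] open 0.155 grip 119.2
shift u [-0.019  0.054 -0.45 ] rot u [ 0.038 -0.007 -0.873]
```

```bash
python3 -m inch '[0,0.002,0,0,0,0.5,0, 0,0.002,0,0,0,0.5,0, 0,0.002,0,0,0,0.5,0, 0,0.002,0,0,0,0.5,0, 0,0.002,0,0,0,0.5,0]' | egrep 'pos|ft_f'
python3 to.py .4944 .1448 .2785 1.5
```

```text
eef_pos: [0.4947, 0.1447, 0.2785]
ft_force: [0.2, -1.2, 8.3]
t 10.17 pos [0.4947 0.1447 0.2785] q6 0.65 F [ 0.15 -1.24  8.26] M [0.01 0.01 0.09] open 0.157 grip 119.1
shift u [-0.001 -0.011 -0.001] rot u [ 0.04  -0.011 -3.398]
```

```bash
python3 -m inch '[0,0.002,0,0,0,0.5,0, 0,0.002,0,0,0,0.5,0, 0,0.002,0,0,0,0.5,0, 0,0.002,0,0,0,0.5,0, 0,0.002,0,0,0,0.5,0]' | egrep 'pos|ft_f'
python3 to.py .4944 .1448 .2785 1.5
```

```text
eef_pos: [0.495, 0.1445, 0.2785]
ft_force: [0.5, -0.5, 7.3]
t 10.58 pos [0.495  0.1445 0.2785] q6 0.91 F [ 0.52 -0.51  7.34] M [-0.09 -0.09  0.05] open 0.157 grip 119.0
shift u [-0.005 -0.023 -0.001] rot u [ 0.041 -0.015 -5.898]
```

Lateral force stays small; continuing.

```bash
python3 -m inch '[0,0.002,0.002,0,0,0.5,0, 0,0.002,0,0,0,0.5,0, 0,0.002,0,0,0,0.5,0, 0,0.002,0,0,0,0.5,0, 0,0.002,0,0,0,0.5,0]' | egrep 'pos|ft_f'
python3 to.py .4944 .1448 .2785 1.5
python3 -m inch '[0,0.002,0.002,0,0,0.5,0, 0,0.002,0,0,0,0.5,0, 0,0.002,0,0,0,0.5,0, 0,0.002,0,0,0,0.5,0, 0,0.002,0,0,0,0.5,0]' | egrep 'pos|ft_f'
python3 to.py .4944 .1448 .2785 1.5
```

```text
eef_pos: [0.4953, 0.1441, 0.2784]
ft_force: [1.3, -1.4, 7.1]
t 11.0 pos [0.4953 0.1441 0.2784] q6 1.17 F [ 1.29 -1.42  7.05] M [-0.17 -0.1   0.  ] open 0.158 grip 119.1
shift u [-0.011 -0.035 -0.002] rot u [ 0.042 -0.019 -8.399]
eef_pos: [0.4955, 0.1437, 0.2785]
ft_force: [1.3, -0.7, 7.3]
t 11.42 pos [0.4955 0.1437 0.2785] q6 1.43 F [ 1.25 -0.72  7.34] M [-0.3  -0.15  0.05] open 0.158 grip 119.1
shift u [-0.021 -0.045 -0.002] rot u [  0.044  -0.023 -10.901]
```

```bash
python3 -m inch '[0,0.005,0.002,0,0,0.5,0, 0,0.005,0,0,0,0.5,0, 0,0.005,0,0,0,0.5,0, 0,0.004,0,0,0,0.5,0, 0,0.003,0,0,0,0.5,0]' | egrep 'pos|ft_f'
python3 to.py .4944 .1448 .2785 1.5
python3 -m inch '[0,0.002,0.002,0,0,0.5,0, 0,0.002,0,0,0,0.5,0, 0,0.002,0,0,0,0.5,0, 0,0.002,0,0,0,0.5,0, 0,0.002,0,0,0,0.5,0]' | egrep 'pos|ft_f'
python3 to.py .4944 .1448 .2785 1.5
```

```text
eef_pos: [0.4956, 0.1432, 0.2784]
ft_force: [-0.2, -1.8, 8.3]
t 11.83 pos [0.4956 0.1432 0.2784] q6 1.69 F [-0.16 -1.82  8.3 ] M [-0.24 -0.05  0.08] open 0.157 grip 119.1
shift u [-0.035 -0.058 -0.002] rot u [  0.039  -0.03  -13.4  ]
eef_pos: [0.4956, 0.1428, 0.2784]
ft_force: [0.3, -1.5, 8.0]
t 12.25 pos [0.4956 0.1428 0.2784] q6 1.95 F [ 0.34 -1.46  8.03] M [-0.41 -0.01  0.09] open 0.159 grip 119.2
shift u [-0.05  -0.061 -0.002] rot u [  0.039  -0.032 -15.902]
```

```bash
python3 -m inch '[0,0.008,0.002,0,0,0.5,0, 0,0.008,0,0,0,0.5,0, 0,0.006,0,0,0,0.5,0, 0,0,0,0,0,0,0, 0,0,0,0,0,0,0]' | egrep 'pos|ft_f'
python3 to.py .4944 .1448 .2785 1.5
python3 - <<'E'
from h import *
I=bot.grab_frame("side")[:,:,::-1].copy();cv2.imwrite("pics/m6.png",crop(I,(310,310),60,80,7))
E
```

```text
eef_pos: [0.4954, 0.1423, 0.2784]
ft_force: [0.5, -1.2, 8.6]
t 12.67 pos [0.4954 0.1423 0.2784] q6 2.1 F [ 0.47 -1.21  8.58] M [-0.2   0.01 -0.06] open 0.159 grip 119.2
shift u [-0.059 -0.069 -0.002] rot u [  0.033  -0.041 -17.379]
```

View pics/m6.png

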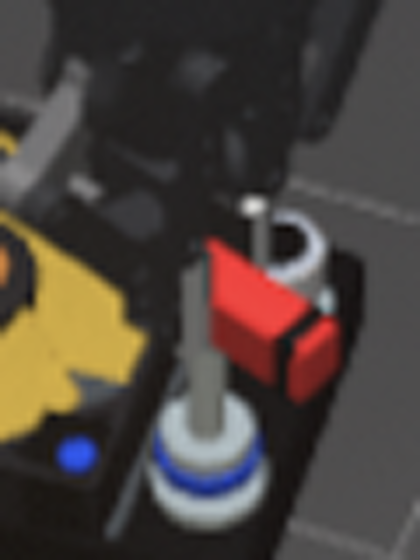

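The bar has swung about 99° clockwise and the collar still lies flat at about (310,330). I'll release the torque and lift straight out.

```bash
python3 -m inch '[0,-0.003,0,0,0,-0.5,0, 0,-0.002,0,0,0,-0.4,0, 0,0,-0.05,0,0,0,0, 0,0,0,0,0,0,0]' | egrep 'pos|ft_f'
python3 to.py .4954 .1423 .2785 -.2
python3 -m inch '[0,0,-0.1,0,0,0,0, 0,0,-0.1,0,0,0,0, 0,0,-0.1,0,0,0,0, 0,0,-0.1,0,0,0,0, 0,0,-0.1,0,0,0,0]' | egrep 'pos|ft_f'
python3 to.py .4954 .1423 .2785 -.2
```

```text
eef_pos: [0.4954, 0.1425, 0.2785]
ft_force: [2.2, -1.3, 4.0]
t 13.05 pos [0.4954 0.1425 0.2785] q6 2.01 F [ 2.15 -1.3   3.98] M [-0.15 -0.61  0.04] open 0.157 grip 118.5
shift u [0.001 0.007 0.001] rot u [-0.003 -0.032 -0.246]
eef_pos: [0.4945, 0.1427, 0.2918]
ft_force: [-0.2, 0.5, -1.8]
t 13.47 pos [0.4945 0.1427 0.2918] q6 2.01 F [-0.17  0.54 -1.83] M [ 0.03 -0.02 -0.03] open 0.155 grip 118.1
shift u [0.035 0.006 0.445] rot u [ 0.011  0.028 -0.239]
```

```bash
python3 -m inch '[0,0,-0.3,0,0,0,0, 0,0,-0.6,0,0,0,0, 0,0,-0.8,0,0,0,0, 0,0,-0.6,0,0,0,0, 0,0.5,0,0,0,0,0]' | egrep 'pos|ft_f'
python3 -m inch '[0.14,1,0,0,0,0,0, 0.14,1,0,0,0,0,0, 0.14,1,0,0,0,0,0, 0.14,1,0,0,0,0,0, 0.14,1,0,0,0,0,0]' | egrep 'pos|ft_f'
python3 -m inch '[0.14,1,0,0,0,0,0, 0.14,1,0,0,0,0,0, 0.14,1,0,0,0,0,0, 0.14,1,0,0,0,0,0, 0.14,1,0,0,0,0,0]' | egrep 'pos|ft_f'
python3 to.py .4798 -.2935 .34 .18
python3 - <<'E'
from h import *
I={n:bot.grab_frame(n)[:,:,::-1].copy() for n in C}
cv2.imwrite("pics/m7.png",np.hstack([crop(I["side"],(310,330),40,40,10),crop(I["top"],(249,275),40,40,10)]))
E
```

```text
eef_pos: [0.4916, 0.1295, 0.367]
ft_force: [-0.5, -1.4, -0.8]
eef_pos: [0.4779, -0.0239, 0.3623]
ft_force: [0.3, 0.0, -2.7]
eef_pos: [0.465, -0.1749, 0.3623]
ft_force: [0.2, 0.7, -1.8]
t 14.72 pos [ 0.465  -0.1749  0.3623] q6 1.37 F [ 0.17  0.67 -1.81] M [ 0.02  0.04 -0.  ] open 0.159 grip 118.0
shift u [1.361 3.743 0.743] rot u [-3.000e-03  3.000e-03 -3.864e+00]
```

View pics/m7.png

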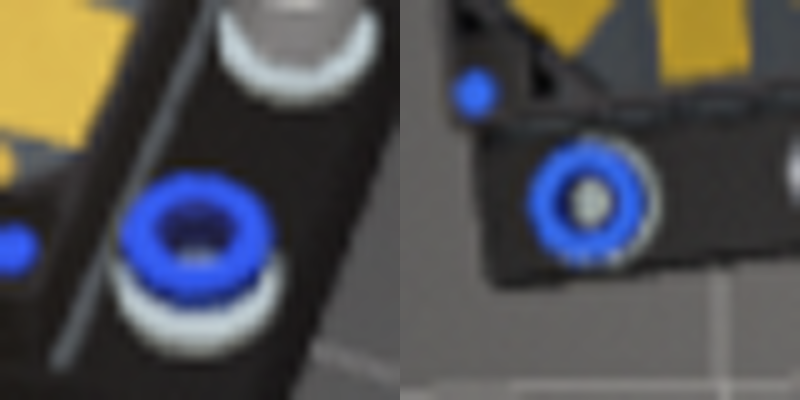

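Run:
```python
from fit import *
J={n:cv2.imread(f"pics/{n}0.png") for n in C}
I={n:bot.grab_frame(n)[:,:,::-1].copy() for n in C}
for n in C: cv2.imwrite(f"pics/{n}7.png",I[n])
c={"side":((310,335),15),"top":((249,275),13)}
q={}
for nm,D in(("old",J),("new",I)):
    for n in C: q[nm,n]=mom(mask(D[n],"blue",*c[n]))[0]; print(nm,n,q[nm,n].round(2))
a,b=[tri(q[k,"side"],q[k,"top"])[0] for k in("old","new")];print(a,b,b-a)
# horizontal move least squares, z change fixed 0
Jm=np.vstack([[(proj(n,b+d)-proj(n,b))[0] for d in np.eye(3)[:2]*.001] for n in C]).reshape(2,2,2)
A=np.vstack([Jm[i].T for i in range(2)]);y=np.r_[q["new","side"]-q["old","side"],q["new","top"]-q["old","top"]]
print("move mm",np.linalg.lstsq(A,y,rcond=None)[0],y)
# whole-pixel correlation: subpixel shift by template
for n in C:
    (u,v),r=c[n];f=lambda D:D[n][v-r:v+r,u-r:u+r].astype(np.float32)[...,0]-D[n][v-r:v+r,u-r:u+r].astype(np.float32)[...,2]
    print(n,cv2.phaseCorrelate(f(J),f(I)))
```

```text
old side [309.91 333.05]
old top [247.4  275.32]
new side [309.37 333.28]
new top [246.98 274.88]
[0.49295026 0.14350711 0.05737047] [0.49377892 0.14440175 0.0573564 ] [ 8.28659727e-04  8.94639259e-04 -1.40789618e-05]
move mm [0.82629709 0.89825014] [-0.53393572  0.23402465 -0.42211538 -0.44134615]
side ((-0.6393552152705677, 0.2431976648089531), 0.9788923019833035)
top ((-0.04466066783520972, 0.13472296046900922), 0.9878400990992416)
```

Run:
```python
import cv2,numpy as np
def b(f):
    I=cv2.imread(f).astype(float);return I[...,0]-I[...,2]
def cross(p,t):  # last index crossing from >t to <t going outwards
    i=np.nonzero(p>t)[0][-1];return i+(p[i]-t)/(p[i]-p[i+1]+1e-9)
for f in("side0","side5","side7"):
    d=b(f"pics/{f}.png");o=[]
    R=[cross(d[r,300:325],60)+300 for r in(334,335,336,337)]
    L=[325-cross(d[r,295:326][::-1],60) for r in(334,335,336,337)]
    B=[cross(d[325:350,c],60)+325 for c in(303,305,307,309,311,313,315,317)]
    print(f,"R",np.round(R,2),"L",np.round(L,2),"ctr",np.round(np.mean(np.add(R,L))/2,2),"B",np.round(B,2),round(np.mean(B),2))
```

```text
side0 R [317.47 317.06 316.6  315.97] L [302.29 302.35 303.19 303.68] ctr 309.83 B [335.75 338.41 339.67 340.1  340.21 339.44 338.2  335.09] 338.36Traceback (most recent call last):
  File "<stdin>", line 10, in <module>
  File "<stdin>", line 5, in cross
IndexError: index -1 is out of bounds for axis 0 with size 0
```

Run:
```python
import cv2,numpy as np
for f in("side0","side5","side7"):
    I=cv2.imread(f"pics/{f}.png").astype(float);d=I[...,0]-I[...,2]
    def cr(p):
        t=.5*p.max();i=np.nonzero(p>t)[0][-1];return i+(p[i]-t)/(p[i]-p[i+1])
    R=np.array([cr(d[r,300:325])+300 for r in(335,336,337,338)]);L=np.array([325-cr(d[r,295:326][::-1]) for r in(335,336,337,338)])
    print(f,"R",R.round(2),"L",L.round(2),"ctr",((R+L)/2).mean().round(2))
    for c in(304,306,308,310,312,314,316): print(c,d[334:345,c].astype(int))
```

```text
side0 R [316.7  316.21 315.47 314.67] L [302.87 303.66 304.62 305.19] ctr 309.92
304 [181 163 114  71  49  28  18  17  10   0  -3]
306 [173 184 180 147  97  66  32  19  17  10   0]
308 [ 47 125 179 177 137  91  51  27  18  13   2]
310 [ 42  93 146 183 155  96  67  33  18  13   3]
312 [ 46 135 183 179 138  86  53  30  19  11  -1]
314 [177 183 183 160 101  63  32  18  13   2  -3]
316 [180 161 108  58  33  21  15   6   1  -3  -2]
side5 R [316.8  316.36 315.57 314.46] L [301.79 302.35 302.92 303.77] ctr 309.25
304 [ 13  25  70 101  70  35  22  15   9  -1  -4]
306 [ 15  10   4  63 108  73  38  23  16  10  -1]
308 [ 16  14   5  24  94 119  75  31  17  13   2]
310 [ 17  13   4  34 103 118  74  32  17  12   2]
312 [ 17  11  -2  71 124  82  58  30  18  10  -1]
314 [  8  30  90 106  78  32  20  17  11   1  -3]
316 [102 118  84  30  21  19  14   5   0  -4  -4]
side7 R [316.29 315.85 315.06 313.96] L [302.12 302.55 303.44 304.21] ctr 309.18
304 [186 185 175 133  76  38  23  17  10  -1  -3]
306 [107 167 184 182 145  82  41  23  18  10   0]
308 [ 37  65 136 184 175 128  80  35  19  13   3]
310 [ 41  61 129 186 172 115  80  35  19  14   3]
312 [ 70 141 178 184 154  88  61  32  18  12   0]
314 [183 186 182 149  86  47  27  18  12   1  -2]
316 [140 117  80  31  23  21  15   6   1  -1  -1]
```

The plug's rim now matches its pressed-square position within 0.1 px (under 1°). Next is putting the key back.

```bash
python3 -m inch '[0.27,0.75,0,0,0,0,0, 0.27,0.75,0,0,0,0,0, 0.27,0.75,0,0,0,0,0, 0.27,0.75,0,0,0,0,0, 0.27,0.75,0,0,0,0,0]' | egrep 'pos|ft_f'
python3 -m inch '[0,0,0.2,0,0,-0.97,0, 0,0,0.2,0,0,-0.97,0, 0,0,0.2,0,0,-0.97,0, 0,0,0.1,0,0,-0.97,0, 0,0,0,0,0,0,0]' | egrep 'pos|ft_f'
python3 to.py .4798 -.2935 .30 .18
```

```text
eef_pos: [0.4806, -0.2919, 0.3621]
ft_force: [0.4, 0.1, -1.9]
eef_pos: [0.4805, -0.291, 0.3399]
ft_force: [-0.5, -0.1, -2.2]
t 15.75 pos [ 0.4805 -0.291   0.3399] q6 0.78 F [-0.53 -0.05 -2.21] M [-0.02  0.05 -0.01] open 0.162 grip 118.3
shift u [-0.037  0.081  1.331] rot u [-0.018  0.012  0.067]
```

```bash
python3 -m inch '[-0.037,0.081,0.5,0,0,0.067,0, 0,0,0.8,0,0,0,0, 0,0,0.6,0,0,0,0, 0,0,0,0,0,0,0]' | egrep 'pos|ft_f'
python3 to.py .4798 -.2935 .262 .18
```

```text
eef_pos: [0.4791, -0.2934, 0.2795]
ft_force: [-1.0, -0.1, -2.2]
t 16.08 pos [ 0.4791 -0.2934  0.2795] q6 0.79 F [-1.   -0.05 -2.19] M [ 0.03  0.02 -0.04] open 0.159 grip 118.2
shift u [0.026 0.01  0.584] rot u [-0.052  0.048 -0.066]
```

```bash
python3 -m inch '[0,0,0.15,0,0,0,0, 0,0,0.1,0,0,0,0, 0,0,0,0,0,0,0]' | egrep 'pos|ft_f'
python3 to.py .4798 -.2935 .262 .18
```

```text
eef_pos: [0.4797, -0.2947, 0.2773]
ft_force: [-0.5, -0.7, -2.2]
t 16.33 pos [ 0.4797 -0.2947  0.2773] q6 0.79 F [-0.5  -0.69 -2.17] M [-0.03  0.01  0.  ] open 0.16 grip 118.3
shift u [ 0.009 -0.041  0.511] rot u [ 0.009 -0.01  -0.053]
```

```bash
python3 -m inch '[0.009,-0.041,0.1,0,0,0,0, 0,0,0.12,0,0,0,0, 0,0,0,0,0,0,0]' | egrep 'pos|ft_f'
python3 -m inch '[0,0,0.12,0,0,0,0, 0,0,0.1,0,0,0,0, 0,0,0,0,0,0,0]' | egrep 'pos|ft_f'
python3 to.py .4798 -.2935 .262 .18
```

```text
eef_pos: [0.4794, -0.2936, 0.2695]
ft_force: [-0.4, -0.9, -2.0]
eef_pos: [0.4793, -0.2936, 0.2622]
ft_force: [0.6, 0.1, -2.6]
t 16.83 pos [ 0.4793 -0.2936  0.2622] q6 0.79 F [ 0.57  0.12 -2.64] M [0.03 0.04 0.05] open 0.16 grip 118.3
shift u [ 0.017 -0.001  0.007] rot u [-0.009  0.009 -0.051]
```

```bash
python3 -m inch '[0,0,0.03,0,0,0,0, 0,0,0,0,0,0,0]' | egrep 'pos|ft_f'
python3 -m inch '[0,0,0.03,0,0,0,0, 0,0,0,0,0,0,0]' | egrep 'pos|ft_f'
```

```text
eef_pos: [0.4794, -0.2937, 0.2621]
ft_force: [0.5, -0.3, -1.4]
eef_pos: [0.4795, -0.2937, 0.2619]
ft_force: [-0.5, 0.6, 1.0]
```

Contact comes at the original height. Release and back off.

```bash
python3 -m inch '[0,0,0,0,0,0,16, 0,0,0,0,0,0,20, 0,0,0,0,0,0,28, 0,0,0,0,0,0,40, 0,0,0,0,0,0,50]' 20 | egrep 'pos|ft_f|open'
python3 -m inch '[0,0,-0.2,0,0,0,60, 0,0,-0.8,0,0,0,60, 0,0,-1,0,0,0,60, 0,0,-1,0,0,0,60, 0,0,-1,0,0,0,60]' | egrep 'pos|ft_f|open'
python3 -m inch '[0,1,0,0,0,0,60, 0,1,0,0,0,0,60, 0,1,0,0,0,0,60, 0,1,0,0,0,0,60, 0,0,0,0,0,0,60]' | egrep 'pos|ft_f|open'
python3 - <<'E'
from fit import *
I={n:bot.grab_frame(n)[:,:,::-1].copy() for n in C}
cv2.imwrite("pics/m8.png",np.hstack([I["side"][130:430,100:500],I["top"][100:400,130:530]]))
J={n:cv2.imread(f"pics/{n}0.png") for n in C}
c={"side":(386,190),"top":(440,276)}
for n in C:
    try:print(n,feat(mask(J[n],"red",c[n],30)).round(2),feat(mask(I[n],"red",c[n],30)).round(2))
    except Exception as e: print(n,e)
E
```

```text
eef_pos: [0.4795, -0.2937, 0.2615]
ft_force: [-0.8, 0.3, 0.4]
opening: 0.585
eef_pos: [0.4793, -0.2935, 0.3831]
ft_force: [-0.3, 0.0, 0.7]
opening: 0.702
eef_pos: [0.5001, -0.4162, 0.3793]
ft_force: [1.1, -0.1, -1.1]
opening: 0.702
side [3.8639e+02 1.9119e+02 3.3000e+00 5.7000e-01 3.2000e-01] [3.8632e+02 1.9107e+02 3.3300e+00 5.3000e-01 2.4000e-01]
top [439.05 276.07   0.6    3.52   0.57] [439.17 276.29   0.6    3.53   0.61]
```

View pics/m8.png

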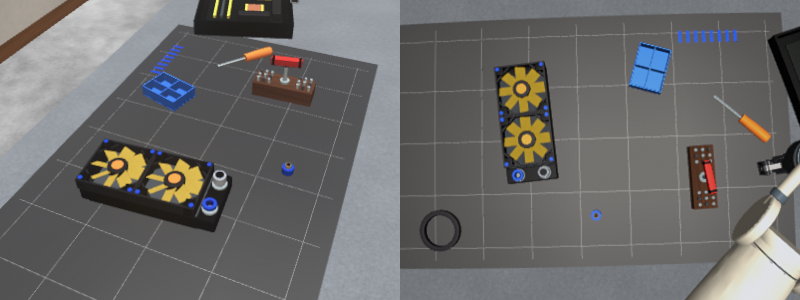

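The key is upright in its hole and back in its starting place within 0.3 px. The bystanders haven't moved, and the robot is clear, so I'm handing in.

```bash
python3 -c "
from station import bot
print(bot.job_done())"
```

```text
the job is handed in; nothing more can be done
None
```

I squared the plug and turned it about 90° clockwise under a push of about 9 N, put the key back upright in its hole, and handed the job in; no verdict came back, and the turn angle and squareness are my estimates from tool rotation and camera images.

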